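# Find the stiff latch on the dish carrier

### The job

Test the two blue slide latches of the dish carrier, the left one (the robot's left) first and then the right: push the tab away from the robot, along the carrier, until it clicks home and stays there, or, if it does not click, until you have pushed it steadily with about 12 N for half a second, then back off; never push a tab with more than 20 N. Exactly one of the two is too stiff to click within that limit: leave it sprung back out, leave the good one clicked in, and only then slide the red pointer all the way along its track to the end on the stiff latch's side. Do not disturb the bottle, burner, tube rack or dish standing around, and let go of everything at the end.

Things in the scene. Friction and masses are not known exactly. Their poses are not given: they have to be found in the camera images.
- carrier: White dish carrier, fixed, 240 (x) x 280 (y) mm. Origin: centre of its underside on the bench. x points away from the robot (push direction of the tabs), y to the robot's left; yaw up to 0.3 rad. x -120 to +5 mm is a flat ledge, top 58 mm above the bench, bearing only the tabs and pointer; from x +12 to +116 mm a clear cover over dishes rises to 103 mm.
- latch_left (a joint): Left blue latch, in m: 0 = out (as at the start), 0.012 = clicked home. A good latch resists with 6 to 8 N, most near 0.004, then less, and beyond about 0.009 snaps to its stop at 0.012 and stays. The stiff one gets steadily harder (12 N near 0.0035, 20 N near 0.006) and springs back to 0 when let go. Which one is stiff changes from run to run and cannot be seen.
- latch_right (a joint): The same for the right blue latch.
- latch_left_tab (a point): Middle of the near face of the left blue upright tab, where to push along the carrier's +x. Tab 10 (x) x 28 (y) x 26 (z) mm, its top 88 mm, this point 75 mm above the bench; at joint 0 at x -40, y +75 mm in the carrier's frame. Moves with the tab; axes as the carrier's. The ledge before it (robot's side) is free for 45 mm.
- latch_right_tab (a point): The same on the right latch's tab, at y -75 mm in the carrier's frame.
- pointer (a joint): Slide of the red pointer along the carrier's y, in m: -0.060 = end of the track at the right latch's side, +0.060 = end at the left latch's side; starts somewhere near the middle. It stays where it is left; moving it takes about 1 to 2 N.
- pointer_grip (a point): Middle of the red pointer's upright grip, 14 (x) x 18 (y) x 28 (z) mm, 76 mm above the bench, at x -100 mm in the carrier's frame. The grip can be pushed sideways or pinched from above.
- bottle: Amber medium bottle with blue cap, 72 mm across, 160 mm tall; stands at the left. Leave alone. Origin: centre of its underside.
- burner: Unlit steel spirit burner, 80 mm across, 78 mm tall; stands at the right. Leave alone. Origin: centre of its underside.
- rack: Green tube rack, 80 x 180 mm, 118 mm tall with its stoppered tubes; stands at the right. Leave alone. Origin: centre of its underside.
- dish: Closed culture dish, 94 mm across, 17 mm tall; lies at the left. Leave alone. Origin: centre of its underside.

How it is judged:
By the outcome, as a careful person would: the job done as asked, in the order asked, and still so for the second after the job is handed in, with the robot touching nothing.
It also fails if it takes over 58 s, if anything falls off the work surface, if the arm or the gripper's body presses on something with over 40 N, if the wrist force passes 120 N, or if a joint passes its speed limit or range.

### The arm

A 6-joint arm with a two-finger parallel gripper is mounted at the origin on the work surface. World frame = base frame: x ahead of the robot, y to its left, z up, the work surface at z = 0. Lengths are in mm, angles in rad, forces in N, time in s.
With the tool pointing down it reaches from about 275 to 750 mm from the base axis. Payload 10.2 kg.
Tool frame: the origin (TCP) lies at the very end of the fingers, on their centre line; the grasp point (between the pads) lies 19 mm behind it; z points along the fingers, y is the line along which they close (so a half turn about z gives the same grasp; the last joint's range is limited). The gripper opens to 85 mm and grips with 20 to 120 N. Pads are 22 mm wide; open, the fingers measure 114 mm over their backs; the gripper's body (76 mm by 85 mm) begins 54 mm behind the grasp point. The pads swing forward as they close: fully open they stand 13 mm farther back than shut.
Start: joints at [1.037, 0.313, 1.498, -0, 1.331, -0.223], TCP at [160.569, 499.849, 231.294] pointing down, gripper open.
Joint ranges: [-2.94, 2.94], [-0.97, 2.17], [0.19, 2.56], [-1.23, 4.37], [0.02, 3.11], [-2.88, 2.88]. Speed limits (rad/s): [2.39, 2.39, 3.01, 3.14, 3.14, 3.14].

### API

Orientations are given as a unit quaternion [w, x, y, z].
In Python, from rig import * gives the robot as it stands. The module is installed in compiled form; this text tells all that it offers.
- The arm moves only by the shell command python3 -m crank 'ROWS' [FORCE]. ROWS is JSON, a list that holds one entry, the list of rows, each a list of 7 numbers: the shift along the tool's x, y, z in units of 25 mm (1.0 is 25 mm), then the turn, a rotation vector about the tool's x, y, z in units of 8 degrees (1.0 is 8 degrees), then the finger opening in mm, from 0 to 85.4. A call has exactly 8 rows; each row shifts and turns the commanded pose from where the row before left it, along the tool's axes as they then stand; what a row does not reach is not made up. A row lasts 1/10 s, in which the tool goes at most 50 mm and 8.59 degrees, less where a joint would pass 70% of its speed; a pose out of reach is approached as far as the arm can. A call is refused whole if a number of a shift passes 1 or a number of a turn 1, either way. A call with a gripper value outside its range is refused whole. The fingers move at their own pace and stop on an object; FORCE is the grip in N (left out, the last holds). Time passes only in rows, so rows that do not move let the fingers close, or fill a call up. It gives the time, the measured TCP pose, the force, the opening and the grip force at its end, in the units of the state.
- sense(): the state, without advancing time (a new reading comes with each control period).
- capture(name): name is "side" or "top" or "wrist"; returns the picture (400x640x3 uint8, blue, green, red); there is no depth.
- camera_model(name): a dict with "fx", "fy", "cx", "cy" (pixels), "world_from_camera" (4x4, takes a point from camera to world coordinates); the wrist camera has in their place "T_tool_cam" (4x4, takes a point from camera to tool coordinates, whose origin is the TCP and whose axes are the flange's). Camera axes: x right, y up, looking along -z (the intrinsics and any distortion apply to the point x, -y, -z); pixel columns grow to the right and rows downward; lengths in mm; the calibration is good to about 2 mm. A picture is of the moment at which its call begins: read the wrist's pose just before it. camera_model takes no time and is no camera call.
- finish_job(): hands the job in; it is judged then, once.
The state is a dict: "time_s": time; "joints": joint angles; "dq": joint speeds; "tau": joint torques, N m; "eef_pos": TCP position; "ee_rot": TCP orientation; "force": force on the tool from outside, world axes, zero at the start; "wrist_torque": the same for the moment, N m; "grip_width": opening from 0.0 (shut) to 1.0 (fully open); "grip_force": force on a finger pad.
Only numpy, scipy, OpenCV 4.12 (cv2) and the standard library are available. Lean on these libraries where they do the work, as an engineer would, in place of code of your own. Each camera call takes 0.05 s, during which the arm holds its last target. There are 200 camera calls.

## Working session

There is one attempt and no reset: what is moved stays moved. The work goes in short steps, Python scripts to look and compute and a shell command to move; the robot and the scene stay as the last step left them, time stands still between calls to the robot, and variables do not carry over. Pictures are saved under pics/ and viewed, at most 10 in all, crops included, and the job is handed in when it is done.

```bash
mkdir -p pics
python3 - <<'E'
from rig import *
import cv2
s=sense();print(s)
for n in("top","side"):
    cv2.imwrite(f"pics/{n}0.png",capture(n)); m=camera_model(n);print(n,m)
print(camera_model("wrist"))
E
```

```text
{'time_s': 0.0, 'joints': array([ 1.03660992e+00,  3.13476152e-01,  1.49845681e+00, -3.36023818e-06,
        1.33096646e+00, -2.23353420e-01]), 'dq': array([-1.97466902e-03,  1.76193746e-03,  3.04766867e-06, -2.22877914e-04,
        5.32602679e-04,  2.50494784e-03]), 'tau': array([ 6.14934779e-04, -4.12254238e+01, -2.59744138e+01, -6.83744679e-05,
        3.99888901e-03, -3.37290686e-06]), 'eef_pos': array([160.42790487, 499.6195111 , 230.71426041]), 'ee_rot': array([-2.40089683e-04,  1.54791160e-01,  9.87946998e-01, -6.07672801e-04]), 'force': array([0.29724732, 0.10014684, 0.5231656 ]), 'wrist_torque': array([-0.0209412 ,  0.00197724,  0.00014188]), 'grip_force': 0.0, 'grip_width': 0.9995804901402213}
top {'fx': 431.85276942603156, 'fy': 431.85276942603156, 'cx': 317.41179734992187, 'cy': 199.84546048433228, 'world_from_camera': array([[ 2.02653827e-02,  9.85916738e-01, -1.66004518e-01,
         3.14312439e+02],
       [-9.99730078e-01,  1.80959414e-02, -1.45708150e-02,
        -1.20677332e+01],
       [-1.13616023e-02,  1.66254993e-01,  9.86017338e-01,
         1.38441933e+03],
  
[... 315 characters left out ...]
099e-01, -7.43598636e-01,  6.36205295e-01,
         5.87230454e+02],
       [-4.35075261e-03,  6.50793252e-01,  7.59242527e-01,
         7.84956237e+02],
       [ 0.00000000e+00,  0.00000000e+00,  0.00000000e+00,
         1.00000000e+00]])}
{'fx': 350.17993002193316, 'fy': 350.17993002193316, 'cx': 318.7039822716157, 'cy': 201.42531259793506, 'T_tool_cam': array([[ 7.44238097e-04,  9.51955143e-01,  3.06236593e-01,
         7.82067557e+01],
       [ 9.99999713e-01, -7.52760133e-04, -9.02700842e-05,
         1.96473651e-01],
       [ 1.44589628e-04,  3.06236573e-01, -9.51955430e-01,
        -1.42642593e+02],
       [ 0.00000000e+00,  0.00000000e+00,  0.00000000e+00,
         1.00000000e+00]])}
```

View pics/top0.png

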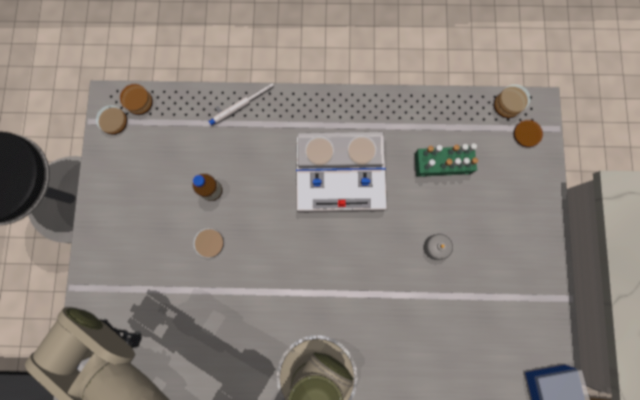

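View pics/side0.png

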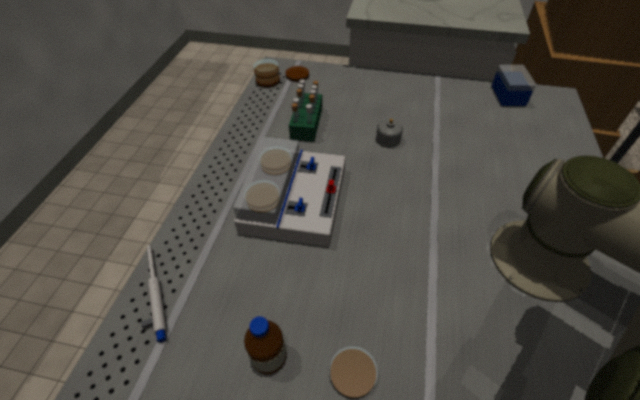

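Run:
```python
import cv2
i=cv2.imread("pics/top0.png");cv2.imwrite("pics/topc.png",cv2.resize(i[100:260,220:420],None,fx=3.75,fy=3.75,interpolation=cv2.INTER_CUBIC))
```

```text
(no output)
```

The top view shows the carrier around (341,172), with tabs at (317,182) and (365,181) and the pointer at (342,203). The bottle is at (206,187), the dish at (208,243), the burner at (438,247) and the rack at (446,160).

View pics/topc.png

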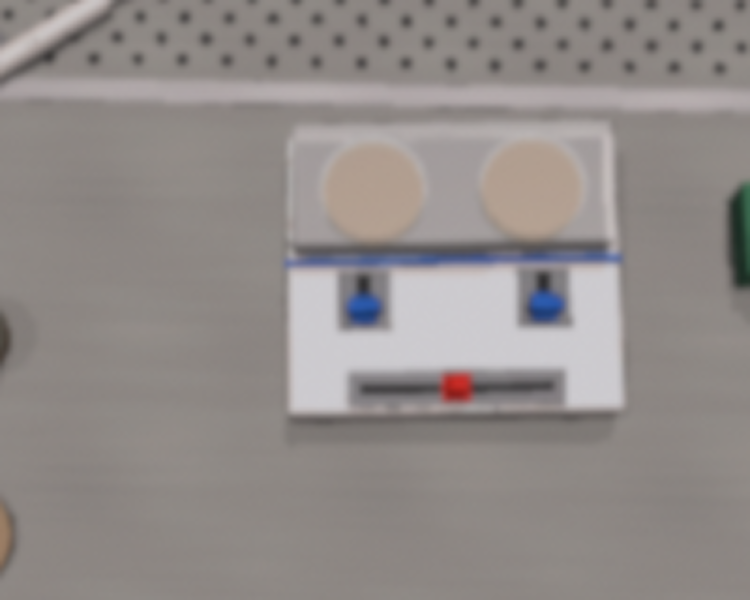

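The crop shows the ledge's near corners at about (290,412) and (624,407), the tabs at (364,303) and (545,300), and the pointer at (457,387).

```bash
cat > h.py <<'E'
from rig import *
import numpy as np, cv2
from scipy.spatial.transform import Rotation as R
def pix2w(m,W,u,v,z):
    d=W[:3,:3]@np.array([(u-m["cx"])/m["fx"],-(v-m["cy"])/m["fy"],-1]);o=W[:3,3]
    return o+d*(z-o[2])/d[2]
def tool():
    s=sense();T=np.eye(4);w,x,y,z=s["ee_rot"];T[:3,:3]=R.from_quat([x,y,z,w]).as_matrix();T[:3,3]=s["eef_pos"];return T
E
python3 - <<'E'
from h import *
m=camera_model("top");W=m["world_from_camera"]
f=lambda u,v,z:pix2w(m,W,220+(u+.5)/3.75-.5,100+(v+.5)/3.75-.5,z).round(1)
a,b=f(290,410,58),f(624,406,58);print("corners",a,b,"yaw",np.arctan2(-(a-b)[0],(a-b)[1]))
a,b=f(364,303,82),f(545,300,82);print("tabs",a,b,"yaw",np.arctan2(-(a-b)[0],(a-b)[1]))
print("ptr",f(457,384,85)); a,b=f(360,389,56),f(555,385,56);print("slot",a,b,np.arctan2(-(a-b)[0],(a-b)[1]))
a,b=f(288,264,58),f(620,257,58);print("line",a,b,np.arctan2(-(a-b)[0],(a-b)[1]))
T=tool();print(T.round(3))
E
```

```text
corners [507.7  70.4  58. ] [ 516.2 -205.7   58. ] yaw 0.030776226602101473
tabs [594.2  10.6  82. ] [ 599.4 -138.    82. ] yaw 0.03497899758536426
ptr [527.7 -66.4  85. ]
slot [526.7  12.9  56. ] [ 533.1 -148.9   56. ] 0.03953439629010547
line [631.7  75.6  58. ] [ 642.7 -203.1   58. ] 0.039448487273279965
[[-9.52000e-01  3.06000e-01 -1.00000e-03  1.60469e+02]
 [ 3.06000e-01  9.52000e-01 -1.00000e-03  4.99628e+02]
 [ 0.00000e+00 -1.00000e-03 -1.00000e+00  2.30789e+02]
 [ 0.00000e+00  0.00000e+00  0.00000e+00  1.00000e+00]]
```

```bash
for i in 1; do :; done
python3 -m crank '[[[-0.88,-0.57,0,0,0,0,0],[-0.88,-0.57,0,0,0,0,0],[-0.88,-0.57,0,0,0,0,0],[-0.88,-0.57,0,0,0,0,0],[-0.88,-0.57,0,0,0,0,0],[-0.88,-0.57,0,0,0,0,0],[-0.88,-0.57,0,0,0,0,0],[-0.88,-0.57,0,0,0,0,0]]]' 40
python3 -m crank '[[[-0.88,-0.57,0,0,0,0,0],[-0.88,-0.57,0,0,0,0,0],[-0.88,-0.57,0,0,0,0,0],[-0.88,-0.57,0,0,0,0,0],[-0.88,-0.57,0,0,0,0,0],[-0.88,-0.57,0,0,0,0,0],[-0.88,-0.57,0,0,0,0,0],[-0.88,-0.57,0,0,0,0,0]]]'
python3 -m crank '[[[-0.88,-0.57,0,0,0,0,0],[-0.88,-0.57,0,0,0,0,0],[-0.88,-0.57,0,0,0,0,0],[-0.88,-0.57,0,0,0,0,0],[-0.88,-0.57,0,0,0,0,0],[-0.88,-0.57,0,0,0,0,0],[-0.88,-0.57,0,0,0,0,0],[0,0,0,0,0,0,0]]]'
python3 -m crank '[[[0,0,0,0,0,-0.84,0],[0,0,0,0,0,-0.84,0],[0,0,0,0,0,-0.82,0],[0,0,0,0,0,0,0],[0,0,0,0,0,0,0],[0,0,0,0,0,0,0],[0,0,0,0,0,0,0],[0,0,0,0,0,0,0]]]'
python3 - <<'E'
from h import *
T=tool();print(T.round(3));cv2.imwrite("pics/w1.png",capture("wrist"));np.save("w1.npy",T)
E
```

```text
time_s: 0.9
eef_pos: [293.7, 336.5, 231.1]
ee_rot: [-0.0, 0.155, 0.988, -0.0]
force: [0.0, 0.5, -0.1]
grip_width: 0.004
grip_force: 0.0
time_s: 1.7
eef_pos: [426.4, 174.2, 231.1]
ee_rot: [-0.0, 0.155, 0.988, -0.0]
force: [-0.3, 0.8, 0.7]
grip_width: -0.001
grip_force: 0.0
time_s: 2.5
eef_pos: [543.1, 31.0, 230.5]
ee_rot: [-0.0, 0.156, 0.988, -0.0]
force: [-0.7, 1.0, -0.1]
grip_width: -0.0
grip_force: 0.0
time_s: 3.3
eef_pos: [542.1, 33.1, 231.3]
ee_rot: [-0.0, -0.019, 1.0, 0.0]
force: [0.1, 0.2, 0.3]
grip_width: -0.002
grip_force: 0.0
[[-9.99000e-01 -3.70000e-02 -0.00000e+00  5.42053e+02]
 [-3.70000e-02  9.99000e-01  0.00000e+00  3.31150e+01]
 [ 0.00000e+00  0.00000e+00 -1.00000e+00  2.31284e+02]
 [ 0.00000e+00  0.00000e+00  0.00000e+00  1.00000e+00]]
```

View pics/w1.png

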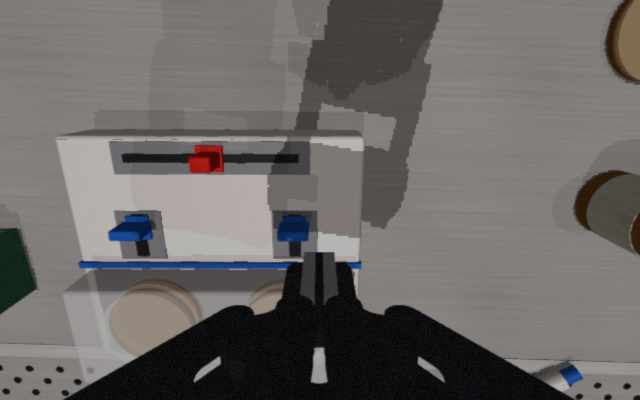

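The wrist view, with up in the picture toward the robot, shows the near ledge corners at (60,138) and (363,137), the tabs at (131,229) and (293,229), and the pointer at (206,160). I'll enlarge it for precise edges.

Run:
```python
import cv2
i=cv2.imread("pics/w1.png");cv2.imwrite("pics/w1c.png",cv2.resize(i[125:275,50:370],None,fx=2.5,fy=2.5,interpolation=cv2.INTER_CUBIC))
```

```text
(no output)
```

View pics/w1c.png

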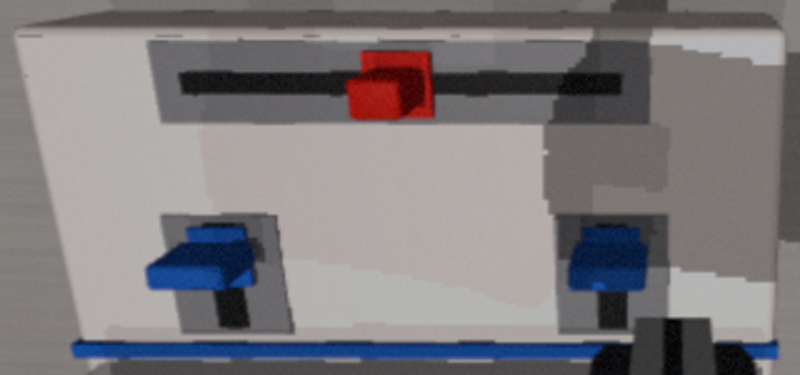

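The enlarged crop shows the tab tops' near edges at row about 262, columns 150–240 (right) and 570–648 (left). The ledge corners are at (18,33) and (783,33), and the pointer top spans (350–402, 80–118).

Run:
```python
from h import *
m=camera_model("wrist");T=np.load("w1.npy");W=T@m["T_tool_cam"]
f=lambda u,v,z:pix2w(m,W,50+(u+.5)/2.5-.5,125+(v+.5)/2.5-.5,z)
yaw=.037;c,s=np.cos(yaw),np.sin(yaw);Rz=np.array([[c,-s],[s,c]])
def rep(n,pts,loc):
    P=np.array([f(*p)[:2] for p in pts]);mid=P.mean(0)
    d=P[-1]-P[0];print(n,P.round(1).tolist(),"yaw",round(np.arctan2(-d[0],d[1]),4),"origin",(mid-Rz@loc).round(1))
rep("corn",[(18,33,58),(783,33,58)],[-120,0])
rep("tabs",[(150,262,88),(240,262,88),(570,262,88),(648,262,88)],[-40,0])
rep("tabsfar",[(150,288,88),(250,288,88),(570,290,88),(644,290,88)],[-30,0])
rep("line",[(74,350,60),(778,350,60)],[8,0])
rep("slot",[(180,83,56),(621,83,56)],[-100,0])
```

```text
corn [[514.7, -202.4], [504.3, 71.4]] yaw 0.0382 origin [629.4 -61.1]
tabs [[588.8, -149.1], [587.6, -117.4], [583.2, -1.3], [582.1, 26.1]] yaw 0.0382 origin [625.4 -58.9]
tabsfar [[598.8, -150.5], [597.5, -115.0], [593.9, -1.3], [592.9, 25.0]] yaw 0.0338 origin [625.8 -59.3]
line [[640.4, -202.5], [629.6, 78.8]] yaw 0.0382 origin [627.  -62.1]
slot [[531.1, -148.0], [525.0, 13.7]] yaw 0.0382 origin [628.  -63.4]
```

```bash
python3 -m crank '[[[-0.59,-0.93,0,0,0,0,0],[0,0,1,0,0,0,0],[0,0,1,0,0,0,0],[0,0,1,0,0,0,0],[0,0,1,0,0,0,0],[0,0,0.8,0,0,0,0],[0,0,0.5,0,0,0,0],[0,0,0,0,0,0,0]]]'
python3 -m crank '[[[0,0,0.6,0,0,0,0],[0,0,0.4,0,0,0,0],[0,0,0.2,0,0,0,0],[0,0,0,0,0,0,0],[0,0,0,0,0,0,0],[0,0,0,0,0,0,0],[0,0,0,0,0,0,0],[0,0,0,0,0,0,0]]]'
python3 - <<'E'
from h import *
print(tool()[:3,3].round(2),sense()["force"]);cv2.imwrite("pics/w2.png",capture("wrist")[100:400,120:520])
E
```

```text
time_s: 4.15
eef_pos: [557.1, 10.5, 97.5]
ee_rot: [-0.001, -0.019, 1.0, 0.0]
force: [-0.5, -0.5, 0.4]
grip_width: 0.001
grip_force: 0.0
time_s: 4.95
eef_pos: [557.8, 10.4, 69.1]
ee_rot: [0.0, -0.019, 1.0, -0.0]
force: [0.6, 0.0, -0.2]
grip_width: 0.001
grip_force: 0.0
[557.85  10.36  69.08] [ 0.62683292  0.04321059 -0.23954192]
```

View pics/w2.png

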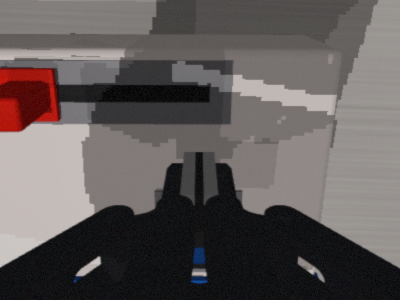

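The fingers stand just in front of the left tab and centred on it, with the blue showing behind the finger gap. I'll advance until contact.

```bash
python3 -m crank '[[[-0.15,0,0.04,0,0,0,0],[-0.15,0,0.04,0,0,0,0],[-0.06,0,0,0,0,0,0],[-0.06,0,0,0,0,0,0],[0,0,0,0,0,0,0],[0,0,0,0,0,0,0],[0,0,0,0,0,0,0],[0,0,0,0,0,0,0]]]'
python3 -m crank '[[[-0.03,0,0,0,0,0,0],[-0.03,0,0,0,0,0,0],[-0.03,0,0,0,0,0,0],[0,0,0,0,0,0,0],[0,0,0,0,0,0,0],[0,0,0,0,0,0,0],[0,0,0,0,0,0,0],[0,0,0,0,0,0,0]]]'
```

```text
time_s: 5.8
eef_pos: [568.2, 10.8, 66.8]
ee_rot: [-0.0, -0.019, 1.0, -0.0]
force: [-0.0, -0.4, -0.3]
grip_width: 0.0
grip_force: 0.0
time_s: 6.6
eef_pos: [570.5, 10.9, 66.8]
ee_rot: [0.0, -0.019, 1.0, -0.0]
force: [-0.2, 0.6, -0.7]
grip_width: -0.001
grip_force: 0.0
```

```bash
python3 -m crank '[[[-0.03,0,0,0,0,0,0],[-0.03,0,0,0,0,0,0],[-0.03,0,0,0,0,0,0],[0,0,0,0,0,0,0],[0,0,0,0,0,0,0],[0,0,0,0,0,0,0],[0,0,0,0,0,0,0],[0,0,0,0,0,0,0]]]'
python3 -m crank '[[[-0.03,0,0,0,0,0,0],[-0.03,0,0,0,0,0,0],[0,0,0,0,0,0,0],[0,0,0,0,0,0,0],[0,0,0,0,0,0,0],[0,0,0,0,0,0,0],[0,0,0,0,0,0,0],[0,0,0,0,0,0,0]]]'
```

```text
time_s: 7.4
eef_pos: [572.7, 11.0, 66.8]
ee_rot: [-0.0, -0.019, 1.0, -0.0]
force: [-1.4, 0.7, 0.5]
grip_width: 0.001
grip_force: 0.0
time_s: 8.2
eef_pos: [574.1, 11.0, 66.8]
ee_rot: [-0.0, -0.019, 1.0, 0.0]
force: [-2.8, -1.1, 2.5]
grip_width: 0.002
grip_force: 1.3
```

```bash
python3 -m crank '[[[-0.03,0,0,0,0,0,0],[-0.03,0,0,0,0,0,0],[0,0,0,0,0,0,0],[0,0,0,0,0,0,0],[0,0,0,0,0,0,0],[0,0,0,0,0,0,0],[0,0,0,0,0,0,0],[0,0,0,0,0,0,0]]]'
python3 - <<'E'
from h import *
for i in range(3): print(sense()["force"],tool()[:3,3].round(2)); capture("side")
E
```

```text
time_s: 9.0
eef_pos: [575.4, 11.1, 66.8]
ee_rot: [-0.0, -0.019, 1.0, 0.0]
force: [-5.5, -0.8, 3.0]
grip_width: -0.003
grip_force: 2.5
[-5.53624741 -0.77517842  3.00542661] [575.45  11.07  66.79]
[-4.58832369 -0.40105396  3.35078752] [575.44  11.08  66.78]
[-4.48088263  0.22552243  3.30737808] [575.43  11.08  66.76]
```

```bash
python3 -m crank '[[[-0.03,0,0,0,0,0,0],[-0.03,0,0,0,0,0,0],[0,0,0,0,0,0,0],[0,0,0,0,0,0,0],[0,0,0,0,0,0,0],[0,0,0,0,0,0,0],[0,0,0,0,0,0,0],[0,0,0,0,0,0,0]]]'
```

```text
time_s: 9.95
eef_pos: [576.7, 11.1, 66.8]
ee_rot: [-0.001, -0.019, 1.0, 0.0]
force: [-5.7, -0.3, 4.5]
grip_width: 0.004
grip_force: 3.1
```

```bash
python3 -m crank '[[[-0.03,0,0,0,0,0,0],[-0.03,0,0,0,0,0,0],[0,0,0,0,0,0,0],[0,0,0,0,0,0,0],[0,0,0,0,0,0,0],[0,0,0,0,0,0,0],[0,0,0,0,0,0,0],[0,0,0,0,0,0,0]]]'
```

```text
time_s: 10.75
eef_pos: [578.3, 11.2, 66.7]
ee_rot: [-0.001, -0.019, 1.0, 0.0]
force: [-5.6, -0.7, 3.0]
grip_width: -0.001
grip_force: 2.9
```

Force is levelling off at about 5.6 N, so this looks like the good latch. I'll continue until it clicks.

```bash
python3 -m crank '[[[-0.03,0,0,0,0,0,0],[-0.03,0,0,0,0,0,0],[-0.03,0,0,0,0,0,0],[0,0,0,0,0,0,0],[0,0,0,0,0,0,0],[0,0,0,0,0,0,0],[0,0,0,0,0,0,0],[0,0,0,0,0,0,0]]]'
python3 -m crank '[[[-0.03,0,0,0,0,0,0],[-0.03,0,0,0,0,0,0],[0,0,0,0,0,0,0],[0,0,0,0,0,0,0],[0,0,0,0,0,0,0],[0,0,0,0,0,0,0],[0,0,0,0,0,0,0],[0,0,0,0,0,0,0]]]'
```

```text
time_s: 11.55
eef_pos: [581.0, 11.3, 66.7]
ee_rot: [0.0, -0.019, 1.0, 0.0]
force: [-2.4, 0.2, -0.4]
grip_width: -0.003
grip_force: 0.8
time_s: 12.35
eef_pos: [582.5, 11.3, 66.8]
ee_rot: [0.0, -0.019, 1.0, -0.0]
force: [-0.3, -0.9, 0.3]
grip_width: -0.003
grip_force: 0.0
```

The force dropped to zero, so it snapped. I'll back off, lift, and move across to the right latch.

```bash
python3 -m crank '[[[0.3,0,0,0,0,0,0],[0.42,0,0,0,0,0,0],[0,0,-0.9,0,0,0,0],[0,0,-0.9,0,0,0,0],[0,-0.7,0,0,0,0,0],[0,-0.9,0,0,0,0,0],[0,-0.9,0,0,0,0,0],[0,-0.9,0,0,0,0,0]]]'
python3 -m crank '[[[0,-0.9,0,0,0,0,0],[0,-0.9,0,0,0,0,0],[0,-0.7,0,0,0,0,0],[0,-0.1,0,0,0,0,0],[0,0,0,0,0,0,0],[0,0,0,0,0,0,0],[0,0,0,0,0,0,0],[0,0,0,0,0,0,0]]]'
python3 - <<'E'
from h import *
print(tool()[:3,3].round(2),sense()["force"]);cv2.imwrite("pics/w3.png",capture("wrist")[50:400])
E
```

```text
time_s: 13.15
eef_pos: [567.2, -75.0, 111.8]
ee_rot: [-0.0, -0.019, 1.0, 0.0]
force: [0.2, 0.7, -0.5]
grip_width: -0.0
grip_force: 0.0
time_s: 13.95
eef_pos: [570.2, -138.6, 111.8]
ee_rot: [0.0, -0.02, 1.0, 0.0]
force: [0.3, -0.4, -0.4]
grip_width: 0.003
grip_force: 0.0
[ 570.25 -138.58  111.84] [ 0.28870898 -0.39308014 -0.37163617]
```

View pics/w3.png

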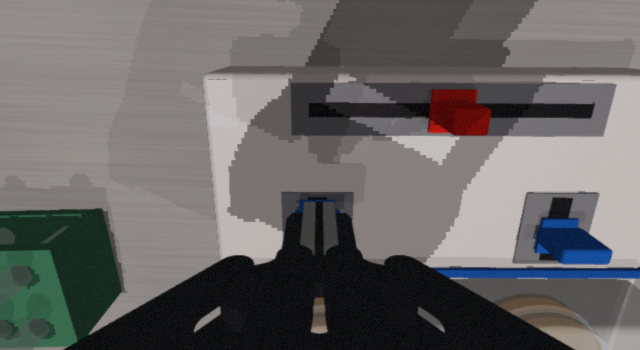

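The left latch is clearly in: its tab sits at the far end of its slot at (570,243). The fingers are centred on the right tab at (318,205).

```bash
python3 -m crank '[[[0,0,0.6,0,0,0,0],[0,0,0.6,0,0,0,0],[0,0,0.4,0,0,0,0],[0,0,0.2,0,0,0,0],[-0.1,0,0,0,0,0,0],[-0.06,0,0,0,0,0,0],[0,0,0,0,0,0,0],[0,0,0,0,0,0,0]]]'
python3 -m crank '[[[-0.03,0,0,0,0,0,0],[-0.03,0,0,0,0,0,0],[-0.03,0,0,0,0,0,0],[-0.03,0,0,0,0,0,0],[0,0,0,0,0,0,0],[0,0,0,0,0,0,0],[0,0,0,0,0,0,0],[0,0,0,0,0,0,0]]]'
```

```text
time_s: 14.8
eef_pos: [574.4, -139.2, 67.2]
ee_rot: [0.0, -0.019, 1.0, -0.0]
force: [0.3, 0.8, 0.1]
grip_width: 0.001
grip_force: 0.0
time_s: 15.6
eef_pos: [577.2, -139.0, 66.8]
ee_rot: [-0.0, -0.019, 1.0, 0.0]
force: [0.3, 0.3, 0.2]
grip_width: 0.003
grip_force: 0.0
```

```bash
python3 -m crank '[[[-0.03,0,0,0,0,0,0],[-0.03,0,0,0,0,0,0],[0,0,0,0,0,0,0],[0,0,0,0,0,0,0],[0,0,0,0,0,0,0],[0,0,0,0,0,0,0],[0,0,0,0,0,0,0],[0,0,0,0,0,0,0]]]'
python3 -m crank '[[[-0.03,0,0,0,0,0,0],[0,0,0,0,0,0,0],[0,0,0,0,0,0,0],[0,0,0,0,0,0,0],[0,0,0,0,0,0,0],[0,0,0,0,0,0,0],[0,0,0,0,0,0,0],[0,0,0,0,0,0,0]]]'
```

```text
time_s: 16.4
eef_pos: [578.7, -138.9, 66.8]
ee_rot: [0.0, -0.019, 1.0, -0.0]
force: [0.2, -0.1, 0.0]
grip_width: -0.001
grip_force: 0.0
time_s: 17.2
eef_pos: [579.4, -138.9, 66.8]
ee_rot: [-0.0, -0.019, 1.0, 0.0]
force: [-3.0, 0.3, 1.3]
grip_width: -0.003
grip_force: 1.2
```

```bash
python3 -m crank '[[[-0.03,0,0,0,0,0,0],[0,0,0,0,0,0,0],[-0.03,0,0,0,0,0,0],[0,0,0,0,0,0,0],[0,0,0,0,0,0,0],[0,0,0,0,0,0,0],[0,0,0,0,0,0,0],[0,0,0,0,0,0,0]]]'
```

```text
time_s: 18.0
eef_pos: [580.5, -138.9, 66.8]
ee_rot: [-0.001, -0.019, 1.0, 0.0]
force: [-6.6, -0.5, 3.4]
grip_width: 0.001
grip_force: 3.1
```

```bash
python3 -m crank '[[[-0.03,0,0,0,0,0,0],[-0.02,0,0,0,0,0,0],[-0.02,0,0,0,0,0,0],[0,0,0,0,0,0,0],[0,0,0,0,0,0,0],[0,0,0,0,0,0,0],[0,0,0,0,0,0,0],[0,0,0,0,0,0,0]]]'
python3 - <<'E'
from h import *
for i in range(4): print(sense()["force"],sense()["grip_force"]); capture("side")
E
```

```text
time_s: 18.8
eef_pos: [581.6, -138.8, 66.8]
ee_rot: [-0.002, -0.019, 1.0, 0.0]
force: [-10.8, -0.4, 5.6]
grip_width: -0.001
grip_force: 5.3
[-10.78144919  -0.3619321    5.64450281] 5.261767171905376
[-11.07486539  -0.45332062   6.12326547] 5.262460519443266
[-10.72327369  -0.41962614   5.84214431] 5.261844769120216
[-10.63755412  -0.50049314   6.23581832] 5.262603270239197
```

```bash
python3 -m crank '[[[-0.025,0,0,0,0,0,0],[0,0,0,0,0,0,0],[0,0,0,0,0,0,0],[0,0,0,0,0,0,0],[0,0,0,0,0,0,0],[0,0,0,0,0,0,0],[0,0,0,0,0,0,0],[0,0,0,0,0,0,0]]]'
python3 - <<'E'
from h import *
for i in range(4): print(sense()["force"]); capture("side")
E
```

```text
time_s: 19.8
eef_pos: [582.0, -138.8, 66.8]
ee_rot: [-0.002, -0.019, 1.0, 0.0]
force: [-12.1, -1.1, 7.0]
grip_width: 0.002
grip_force: 6.0
[-12.14467092  -1.08324221   6.99074336]
[-12.22810107  -1.04224054   7.71877842]
[-11.81054201  -1.19105716   7.05131894]
[-12.2850102   -0.49963605   6.55683292]
```

12 N was held steadily for about 0.9 s with no click, so the right latch is the stiff one. I'll back off and move to the left side of the pointer.

```bash
python3 -m crank '[[[0.1,0,0,0,0,0,0],[0.3,0,0,0,0,0,0],[0.32,0,0,0,0,0,0],[0,0,-0.9,0,0,0,0],[0,0,-0.9,0,0,0,0],[0.4,0.7,0,0,0,0,0],[0.5,0.9,0,0,0,0,0],[0.36,0.9,0,0,0,0,0]]]'
python3 -m crank '[[[0,0.9,0,0,0,0,0],[0,0.9,0,0,0,0,0],[0,0.3,0,0,0,0,0],[0,0,0,0,0,0,0],[0,0,0,0,0,0,0],[0,0,0,0,0,0,0],[0,0,0,0,0,0,0],[0,0,0,0,0,0,0]]]'
python3 - <<'E'
from h import *
T=tool();P=T[:3,3];c,s=np.cos(.0375),np.sin(.0375);d=P[:2]-[628.5,-62];print(P.round(1),"carrier",c*d[0]+s*d[1],-s*d[0]+c*d[1]);cv2.imwrite("pics/w4.png",capture("wrist")[:350])
E
```

```text
time_s: 20.8
eef_pos: [530.6, -77.6, 111.9]
ee_rot: [0.0, -0.019, 1.0, -0.0]
force: [0.4, -0.5, 0.1]
grip_width: 0.002
grip_force: 0.0
time_s: 21.6
eef_pos: [529.5, -26.2, 111.7]
ee_rot: [-0.0, -0.019, 1.0, -0.0]
force: [-0.1, 0.0, 0.8]
grip_width: -0.001
grip_force: 0.0
[529.5 -26.2 111.7] carrier -97.6162547734187 39.465278593256606
```

View pics/w4.png

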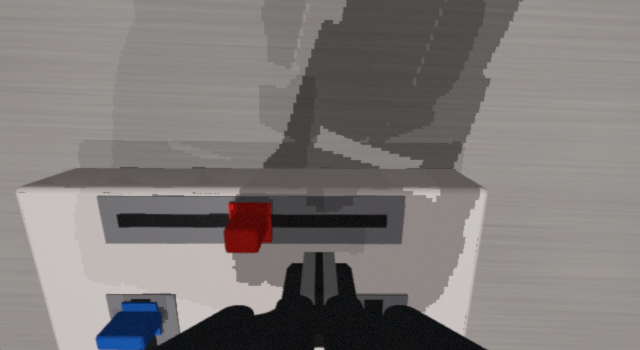

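The pointer grip is at (248,235), mid-track. The fingers at (320,290) are to its left, and the right tab is back out at (130,325). I'll descend and push right.

```bash
python3 -m crank '[[[0.1,0,0.6,0,0,0,0],[0,0,0.6,0,0,0,0],[0,0,0.4,0,0,0,0],[0,0,0.2,0,0,0,0],[0,-0.2,0,0,0,0,0],[0,-0.2,0,0,0,0,0],[0,-0.1,0,0,0,0,0],[0,-0.1,0,0,0,0,0]]]'
python3 -m crank '[[[0,-0.2,0,0,0,0,0],[0,-0.2,0,0,0,0,0],[0,-0.2,0,0,0,0,0],[0,-0.2,0,0,0,0,0],[0,-0.2,0,0,0,0,0],[0,-0.2,0,0,0,0,0],[0,-0.2,0,0,0,0,0],[0,-0.2,0,0,0,0,0]]]'
```

```text
time_s: 22.45
eef_pos: [527.8, -41.3, 67.2]
ee_rot: [0.0, -0.019, 1.0, -0.0]
force: [-0.5, 0.7, 0.2]
grip_width: 0.0
grip_force: 0.0
time_s: 23.25
eef_pos: [529.1, -81.2, 66.8]
ee_rot: [-0.0, -0.019, 1.0, 0.0]
force: [0.0, 1.0, 1.0]
grip_width: -0.0
grip_force: 0.7
```

```bash
python3 -m crank '[[[0,-0.12,0,0,0,0,0],[0,-0.12,0,0,0,0,0],[0,-0.12,0,0,0,0,0],[0,-0.12,0,0,0,0,0],[0,-0.12,0,0,0,0,0],[0,-0.12,0,0,0,0,0],[0,0,0,0,0,0,0],[0,0,0,0,0,0,0]]]'
python3 -m crank '[[[0,-0.04,0,0,0,0,0],[0,-0.04,0,0,0,0,0],[0,-0.04,0,0,0,0,0],[0,-0.04,0,0,0,0,0],[0,0,0,0,0,0,0],[0,0,0,0,0,0,0],[0,0,0,0,0,0,0],[0,0,0,0,0,0,0]]]'
```

```text
time_s: 24.05
eef_pos: [529.8, -98.9, 66.8]
ee_rot: [0.0, -0.019, 1.0, -0.0]
force: [0.3, 0.1, -0.6]
grip_width: 0.006
grip_force: 0.0
time_s: 24.85
eef_pos: [530.0, -102.8, 66.9]
ee_rot: [0.0, -0.019, 1.0, -0.0]
force: [-0.3, -0.5, -0.0]
grip_width: 0.002
grip_force: 0.0
```

```bash
python3 -m crank '[[[0,-0.04,0,0,0,0,0],[0,-0.04,0,0,0,0,0],[0,-0.04,0,0,0,0,0],[0,-0.04,0,0,0,0,0],[0,0,0,0,0,0,0],[0,0,0,0,0,0,0],[0,0,0,0,0,0,0],[0,0,0,0,0,0,0]]]'
python3 - <<'E'
from h import *
cv2.imwrite("pics/w5.png",capture("wrist")[:350])
E
```

```text
time_s: 25.65
eef_pos: [529.9, -103.8, 66.9]
ee_rot: [-0.0, -0.019, 1.0, 0.002]
force: [0.8, 18.1, 5.0]
grip_width: -0.003
grip_force: 9.1
```

View pics/w5.png

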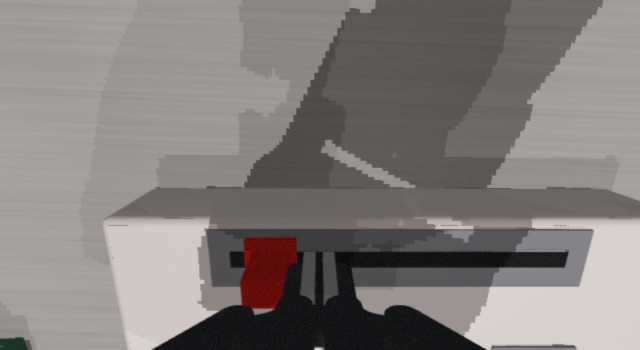

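The pointer is at the right end: the force rose to 18 N with no more motion, and the visible slot remainder of about 7 mm matches the track end at −60 mm. I'll back off and check from above.

```bash
python3 -m crank '[[[0,0.2,0,0,0,0,0],[0,0.4,0,0,0,0,0],[0,0,-0.8,0,0,0,0],[0,0,-1,0,0,0,0],[0,0,-1,0,0,0,0],[0.5,0.5,-1,0,0,0,0],[0.8,0.5,-1,0,0,0,0],[0.8,0.5,-0.8,0,0,0,0]]]'
python3 -m crank '[[[0.8,0,0,0,0,0,0],[0.8,0,0,0,0,0,0],[0.8,0,0,0,0,0,0],[0.5,0,0,0,0,0,0],[0,0,0,0,0,0,0],[0,0,0,0,0,0,0],[0,0,0,0,0,0,0],[0,0,0,0,0,0,0]]]'
python3 - <<'E'
from h import *
print(sense()["force"])
cv2.imwrite("pics/w6.png",capture("wrist"))
E
```

```text
time_s: 26.5
eef_pos: [475.0, -55.8, 208.0]
ee_rot: [0.0, -0.019, 1.0, -0.0]
force: [0.3, 0.5, 0.5]
grip_width: 0.002
grip_force: 0.0
time_s: 27.3
eef_pos: [403.6, -59.1, 206.7]
ee_rot: [-0.0, -0.019, 1.0, 0.0]
force: [-0.8, -0.9, -0.3]
grip_width: 0.001
grip_force: 0.0
[-0.78612652 -0.86761538 -0.30566521]
```

View pics/w6.png

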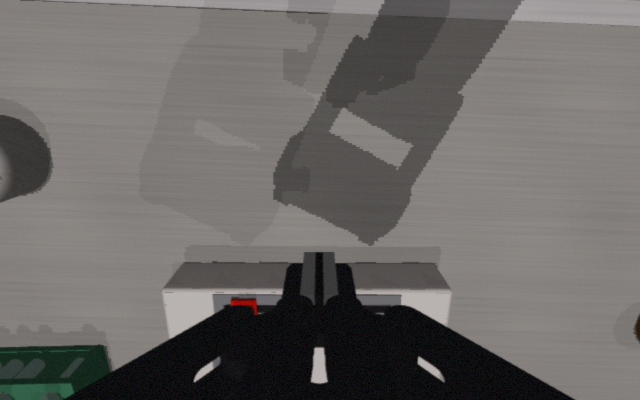

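The pointer stays at the right end, at (243,303). My picture budget is used up, so I'll check the rest numerically with the top camera.

Run:
```python
from h import *
new=capture("top");old=cv2.imread("pics/top0.png")
for n,i in(("old",old),("new",new)):
    h=cv2.cvtColor(i,cv2.COLOR_BGR2HSV)
    for nm,lo,hi in(("blue",(105,120,60),(130,255,255)),("red",(0,160,80),(6,255,255))):
        k,_,st,c=cv2.connectedComponentsWithStats(cv2.inRange(h,lo,hi)[130:215,290:395])
        print(n,nm,[(st[j,4],(c[j]+[290,130]).round(1).tolist()) for j in range(1,k) if st[j,4]>8])
print([(x,y,cv2.absdiff(old,new)[y-20:y+20,x-30:x+30].mean().round(1)) for x,y in((206,187),(208,243),(438,247),(446,160))])
```

```text
old blue [(np.int32(51), [365.0, 181.0]), (np.int32(51), [316.5, 181.7])]
old red [(np.int32(38), [341.3, 202.7])]
new blue [(np.int32(52), [316.5, 178.3]), (np.int32(51), [365.0, 180.9])]
new red [(np.int32(37), [360.8, 202.6])]
[(206, 187, np.float64(0.8)), (208, 243, np.float64(0.8)), (438, 247, np.float64(0.8)), (446, 160, np.float64(0.7))]
```

```bash
python3 -c "
from rig import *
print(finish_job())"
```

```text
the job is handed in; nothing more can be done
None
```

The left latch clicked home and stayed in, the right latch was the stiff one (about 12 N held for 0.9 s, no click, sprung back out), the red pointer is at the right end of its track, and the job is handed in with the robot clear of everything.

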